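# Load the spindle cradle in order and lock the keeper

## Task

The cradle's numbered grooves are being filled in order and groove 1 (one dot) already holds its spindle: load the two loose steel spindles, first the one with the shorter square body into groove 2 (two dots), then the one with the longer body into groove 3 (three dots), each laid down without dropping it, both journals resting in the notches and the square body centred between the two rails. Then slide the comb keeper, which has an upright knob at one end, fully home so that its teeth cover the journals of all three. Leave everything else on the bench where it lies.

Things in the scene. Friction and masses are not known exactly. Their poses are not given: they have to be found in the camera images.
- cradle: Fixed green-painted cradle; origin at bench level under groove 2's middle, x along the grooves, y along the row towards groove 1. Base plate x -80..90, y -140..130 mm, 8 mm thick. Two rails across it, at x 36..46 and -46..-36 mm (72 mm clear between, open for fingers), 44 mm high, each with three 90-degree V-notches, 32 mm wide at the mouth, 16 deep, 70 mm apart.
- groove1 (a point): Middle of groove 1 (at the +y end of the row), marked with 1 white dot on the base plate at both ends: the point where the middle of a seated spindle's axis lies, 38 mm above the bench. x runs along the groove, y along the row towards groove 1, z up.
- groove2 (a point): Middle of groove 2 (in the middle), marked with 2 white dots on the base plate at both ends: the point where the middle of a seated spindle's axis lies, 38 mm above the bench. x runs along the groove, y along the row towards groove 1, z up.
- groove3 (a point): Middle of groove 3 (at the -y end, nearest the keeper's knob), marked with 3 white dots on the base plate at both ends: the point where the middle of a seated spindle's axis lies, 38 mm above the bench. x runs along the groove, y along the row towards groove 1, z up.
- spindle_short: Steel spindle with the shortest square body, 28 mm long, 24 x 24 mm in section, with a round journal 14 mm across at each end; all three are 120 mm long overall; about 0.23 kg. Origin at mid-length on the axis; x along the spindle (ends alike), y and z square to the flats. Already seated in groove 1 at the start; it must stay there.
- spindle_medium: Steel spindle with the medium square body, 44 mm long, 24 x 24 mm in section, with a round journal 14 mm across at each end; all three are 120 mm long overall; about 0.28 kg. Origin at mid-length on the axis; x along the spindle (ends alike), y and z square to the flats. Starts loose, lying on a flat on the bench, axis 12 mm up, well apart from the other.
- spindle_long: Steel spindle with the longest square body, 60 mm long, 24 x 24 mm in section, with a round journal 14 mm across at each end; all three are 120 mm long overall; about 0.33 kg. Origin at mid-length on the axis; x along the spindle (ends alike), y and z square to the flats. Starts loose, lying on a flat on the bench, axis 12 mm up, well apart from the other.
- keeper (a joint): Dark steel comb keeper sliding along the cradle's +y at its far (+x) side, in m: 0 to 0.006 at the start (open, its 3 teeth beside the grooves on their -y side), 0.035 fully home at the stop (each tooth over a far journal). Teeth 18 mm wide, reaching in to x = 38 mm, 48 to 56 mm above the bench, 3 mm over seated journals. Stays where left; about 2 N moves it.
- keeper_knob (a point): Point on the axis of the keeper's upright black knob, 12 mm below its top: a post 18 mm across, 40 mm tall, on the keeper bar (foot 56 mm, top 96 mm above the bench), at the -y end. Moves with the keeper; x and y parallel to the cradle's. Can be pinched from above or pushed.
- collar: Bystander: small dark steel collar, 34 mm outside, 14 mm high, lying near the loose spindles. Leave it where it is; origin at or near its underside.
- bronze_ring: Bystander: brass ring, 76 mm outside, 16 mm high, lying flat. Leave it where it is; origin at or near its underside.
- oil_can: Bystander: grey can, 56 mm across, 95 mm high, standing. Leave it where it is; origin at or near its underside.
- hammer: Bystander: hammer lying on the far part of the bench. Leave it where it is; origin at or near its underside.
- scraper: Bystander: screwdriver-shaped scraper lying on the robot's side of the bench. Leave it where it is; origin at or near its underside.
- spanner: Bystander: steel spanner lying on the far part of the bench. Leave it where it is; origin at or near its underside.
- setting_block: Bystander: dark steel block 50 x 30 x 30 mm on the robot's side of the bench. Leave it where it is; origin at or near its underside.
Not all that is in view belongs to the job. Leave any brown, orange or pink look-alike of the spindle_short alone.

How it is judged (in metres and radians):
On the way, in this order (a step that is already met when the one before it is completed fails the run):
1. the medium spindle lies released in groove 2 (x of spindle_medium in the frame of groove2 between -0.01 and 0.01 m and y of spindle_medium in the frame of groove2 between -0.004 and 0.004 m and z of spindle_medium in the frame of groove2 between -0.003 and 0.003 m and angle between the x axis of spindle_medium and the x axis of groove2, either way round below 0.06 rad and contact force between spindle_medium and the fingers below 0.2 N and linear speed of spindle_medium below 0.02 m/s), for 0.2 s.
2. the longest-bodied spindle lies released in groove 3 (x of spindle_long in the frame of groove3 between -0.01 and 0.01 m and y of spindle_long in the frame of groove3 between -0.004 and 0.004 m and z of spindle_long in the frame of groove3 between -0.003 and 0.003 m and angle between the x axis of spindle_long and the x axis of groove3, either way round below 0.06 rad and contact force between spindle_long and the fingers below 0.2 N and linear speed of spindle_long below 0.02 m/s), for 0.2 s.
3. the keeper is slid fully home (value of joint keeper above 0.031 m), for 0.2 s.
At the end, for the whole second after the job is handed in: Shortest-, medium- and longest-bodied spindle lie at rest and released in grooves 1, 2 and 3: middle within 10 mm along the groove, 4 mm across and 3 mm in height of the groove's middle, axis within 0.06 rad of the groove; the keeper is within 4 mm of fully home (joint over 0.031) (all of step 1 and all of step 2 and x of spindle_short in the frame of groove1 between -0.01 and 0.01 m and y of spindle_short in the frame of groove1 between -0.004 and 0.004 m and z of spindle_short in the frame of groove1 between -0.003 and 0.003 m and angle between the x axis of spindle_short and the x axis of groove1, either way round below 0.06 rad and contact force between spindle_short and the fingers below 0.2 N and linear speed of spindle_short below 0.02 m/s and value of joint keeper above 0.031 m); the robot touches nothing.
It fails at once if a spindle is dropped (falls free faster than 0.5 m/s, as from more than about 13 mm) ((contact force between spindle_short and the fingers below 0.05 N and linear speed of spindle_short above 0.5 m/s) or (contact force between spindle_medium and the fingers below 0.05 N and linear speed of spindle_medium above 0.5 m/s) or (contact force between spindle_long and the fingers below 0.05 N and linear speed of spindle_long above 0.5 m/s)).
It fails at once if a bystander is shifted by more than 30 mm (distance of any of collar, bronze_ring, oil_can, hammer, scraper, spanner, setting_block from where it was at the start of the episode above 0.03 m).
It also fails if it takes over 58 s, if anything falls off the work surface, if the arm or the gripper's body presses on something with over 40 N, if the wrist force passes 120 N, or if a joint passes its speed limit or range.

## Robot

A 6-joint arm with a two-finger parallel gripper is mounted at the origin on the work surface. World frame = base frame: x ahead of the robot, y to its left, z up, the work surface at z = 0. Lengths are in m, angles in degrees, forces in N, time in s.
With the tool pointing down it reaches from about 0.325 to 0.75 m from the base axis. Payload 7.6 kg.
Tool frame: the origin (TCP) lies at the very end of the fingers, on their centre line; the grasp point (between the pads) lies 19 mm behind it (manip.grasp_offset is the distance from the TCP to the grasp point, in m); z points along the fingers, y is the line along which they close (so a half turn about z gives the same grasp; the last joint's range is limited). The gripper opens to 85 mm and grips with 20 to 120 N. Pads are 22 mm wide; open, the fingers measure 114 mm over their backs; the gripper's body (76 mm by 85 mm) begins 54 mm behind the grasp point. The pads swing forward as they close: fully open they stand 13 mm farther back than shut.
Start: joints at [66.102, 2.991, 80.254, -0, 96.75, -4.028], TCP at [0.178, 0.494, 0.231] pointing down, gripper open.
Joint ranges: [-166.34, 166.34], [-52.06, 124.39], [6.96, 135.62], [-60.46, 240.46], [14.63, 156.25], [-167.68, 167.68]. Speed limits (degrees/s): [147.25, 147.25, 172.46, 180, 180, 180].

## Interface

Orientations are given as [roll, pitch, yaw] about the fixed x, y, z axes, in that order (R = Rz(yaw) Ry(pitch) Rx(roll)).
In Python, from rig import manip, cams, workorder gives the robot as it stands.
- The arm moves only by the tool apply_moves, never from a script. Its argument "moves" is a list of rows, each a list of 7 numbers: the shift along the tool's x, y, z in m, then the turn, a rotation vector about the tool's x, y, z in rad, then the opening, from 0 (shut) to 1 (fully open). A call has 1 to 12 rows; each row is the pose to reach, as a shift and turn from the pose commanded when the call began, along the tool's axes at that moment; what a row does not reach only later rows make up. A row lasts 1/10 s, in which the tool goes at most 50 mm and 8.59 degrees, less where a joint would pass 70% of its speed; a pose out of reach is approached as far as the arm can. A call with a gripper value outside its range is refused whole. The fingers move at their own pace and stop on an object; the grip force is fixed at half the most. Time passes only in rows, so rows that repeat a pose let the fingers close. It gives the time, the measured TCP pose, the force, the opening and the grip force at its end, in the units of the state.
- manip.observe(): the state, without advancing time (a new reading comes with each control period).
- cams.camera(name): name is "scene" or "top"; returns the picture (420x560x3 uint8, red, green, blue); there is no depth.
- cams.get_calibration(name): a dict with "fovy" (degrees; the focal length in pixels is half the picture's height over the tangent of half this angle, whatever the lens; pixels are square), "cx", "cy" (the principal point, pixels), "xyz" and "attitude" of the camera in the world. Camera axes: x right, y down, z forward; pixel columns grow to the right and rows downward; lengths in m; the calibration is good to about 2 mm. A picture is of the moment at which its call begins. get_calibration takes no time and is no camera call.
- workorder.hand_in(): hands the job in; it is judged then, once.
The state is a dict: "t": time; "joint_positions": joint angles; "joint_velocities": joint speeds; "effort": joint torques, N m; "tcp_pos": TCP position; "eef_rot": TCP orientation; "force": force on the tool from outside, world axes, zero at the start; "torque": the same for the moment, N m; "grip_width": opening from 0.0 (shut) to 1.0 (fully open); "finger_force": force on a finger pad.
Only numpy, scipy, OpenCV 4.12 (cv2) and the standard library are available. Lean on these libraries where they do the work, as an engineer would, in place of code of your own. Each camera call takes 0.05 s, during which the arm holds its last target. There are 200 camera calls.

## Working session

There is one attempt and no reset: what is moved stays moved. The work goes in short steps, Python scripts to look and compute and a tool call to move; the robot and the scene stay as the last step left them, time stands still between calls to the robot, and variables do not carry over. Pictures are saved under pics/ and viewed, at most 10 in all, crops included, and the job is handed in when it is done.

Besides the shell and the picture viewer there is one more tool, called after ">>>" as a command line: name --pt "numbers of a row" for each row, then --argument value for the rest. apply_moves: Moves the arm, as the interface text tells. Its arguments: {"type":"object","properties":{"moves":{"type":"array","items":{"type":"array","items":{"type":"number"}}}},"required":["moves"]}

```bash
mkdir -p pics
python3 - <<'E'
from rig import manip,cams
import cv2
for n in("scene","top"):
    im=cams.camera(n); cv2.imwrite(f"pics/{n}0.png",im[:,:,::-1]); print(n,cams.get_calibration(n))
print(manip.observe(), manip.grasp_offset)
E
```

```text
scene {'fovy': 53.5233863059852, 'cx': 285.30220773293496, 'cy': 216.73766160427343, 'xyz': array([1.18429229, 0.48336394, 0.91666495]), 'attitude': array([-137.09435485,    0.99518264,  127.86597323])}
top {'fovy': 54.80951455266167, 'cx': 279.713722043464, 'cy': 210.30521930237146, 'xyz': array([ 0.49130178, -0.01984392,  0.98660113]), 'attitude': array([-175.31209199,    0.42692984,  -91.14880166])}
{'t': 0.1, 'joint_positions': array([ 6.61019444e+01,  3.02425934e+00,  8.03063183e+01,  2.85955470e-05,
        9.67481223e+01, -4.02758164e+00]), 'joint_velocities': array([-0.06553308, -0.11312034, -0.10914497, -0.07037629,  0.01337241,
        0.02791127]), 'effort': array([ 1.47646919e-03, -3.82580173e+01, -3.60983884e+01, -5.19680316e-05,
        4.77016729e-03,  1.28955193e-05]), 'tcp_pos': array([0.17831635, 0.49351717, 0.23055849]), 'eef_rot': array([-1.79921496e+02, -5.55595317e-03,  1.60129526e+02]), 'force': array([-0.21425884, -0.42417475, -0.18377753]), 'torque': array([-0.06596264,  0.02809197, -0.03977435]), 'finger_force': 0.0, 'grip_width': 0.9963189666115796} 0.0187
```

View pics/top0.png

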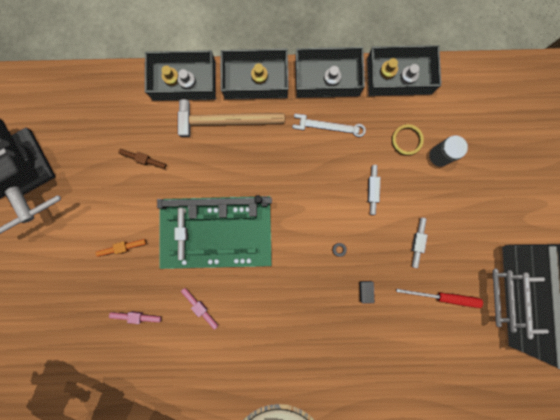

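View pics/scene0.png

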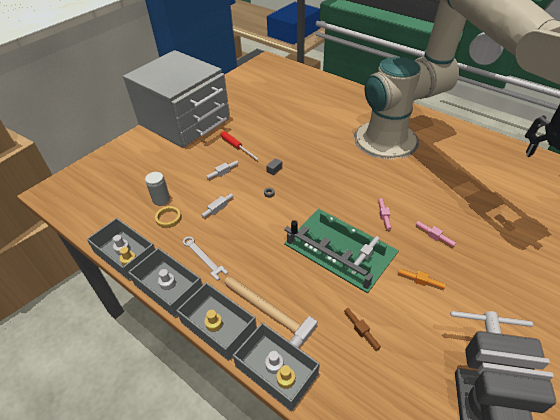

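```bash
cat > h.py <<'E'
import numpy as np, cv2
from scipy.spatial.transform import Rotation as R
from rig import manip,cams,workorder
def cal(n):
    c=cams.get_calibration(n); return c,210/np.tan(np.radians(c['fovy']/2)),R.from_euler('xyz',c['attitude'],degrees=True).as_matrix()
def ray(n,p,z):
    c,f,M=cal(n); d=M@np.array([(p[0]-c['cx'])/f,(p[1]-c['cy'])/f,1]); return c['xyz']+d*(z-c['xyz'][2])/d[2]
def proj(n,P):
    c,f,M=cal(n); q=M.T@(np.asarray(P)-c['xyz']); return np.array([c['cx'],c['cy']])+f*q[:2]/q[2]
def rgb(name): return cv2.imread(name)[:,:,::-1]
def steel(im):
    h=cv2.cvtColor(np.ascontiguousarray(im),cv2.COLOR_RGB2HSV); return ((h[...,1]<60)&(h[...,2]>110)).astype(np.uint8)
def blobs(m,roi,amin=40):
    x0,y0,x1,y1=roi; k=np.zeros_like(m); k[y0:y1,x0:x1]=m[y0:y1,x0:x1]
    n,l,s,c=cv2.connectedComponentsWithStats(k)
    return [(np.argwhere(l==i)[:,::-1].astype(float)) for i in range(1,n) if s[i,4]>=amin]
def axis(p):
    c=p.mean(0); w,v=np.linalg.eigh(np.cov((p-c).T)); d=v[:,1]; t=(p-c)@d; return c,d,t.min(),t.max()
E
python3 - <<'E'
from h import *
im=rgb('pics/top0.png'); sc=rgb('pics/scene0.png')
for n,I,roi,z in(("top",im,(360,155,435,275),.012),("scene",sc,(195,150,240,225),.012),("top",im,(165,205,195,265),.038)):
  for p in blobs(steel(I),roi):
    c,d,a,b=axis(p); e1=ray(n,c+d*(a-.3),z); e2=ray(n,c+d*(b+.3),z); C=ray(n,(c+d*(a+b)/2),z); M=ray(n,c,z)
    v=e2-e1; t=(p-c)@d; s=(p-c)@np.array([-d[1],d[0]])
    wid=np.histogram(t,bins=np.arange(np.floor(a),b+2,2))[0]/2
    print(n,len(p),c.round(1),'mid',C.round(4),'cen',M.round(4),'len',np.linalg.norm(v).round(4),'ang',np.degrees(np.arctan2(v[1],v[0])).round(1),wid)
# green plate corners
h=cv2.cvtColor(np.ascontiguousarray(im),cv2.COLOR_RGB2HSV)
g=((h[...,0]>55)&(h[...,0]<95)&(h[...,1]>80)).astype(np.uint8); g[:180]=0;g[285:]=0;g[:,:140]=0;g[:,290:]=0
ys,xs=np.nonzero(g); 
def edge(cols,ax,side):
    out=[]
    for k in cols:
        q=np.nonzero(g[:,k] if ax else g[k])[0]; v=q.max()+.5 if side>0 else q.min()-.5
        out.append(ray("top",(k,v) if ax else (v,k),.008)[:2])
    return np.array(out)
for nm,e,i in(("bottom x=-80",edge(range(165,268),1,1),0),("left y=130",edge(range(215,265),0,-1),1),("right y=-140",edge(range(215,265),0,1),1)):
    f=np.polyfit(e[:,1-i],e[:,i],1); print(nm,'slope deg',np.degrees(np.arctan(f[0])).round(2),'mean',e.mean(0).round(4),e[:,i].std().round(4))
# white dots
w=((h[...,1]<90)&(h[...,2]>150)).astype(np.uint8)
for p in blobs(w,(160,200,270,268),2):
    if len(p)<40: print('dot',p.mean(0).round(1),len(p),ray("top",p.mean(0),.008).round(4))
a=cv2.resize(im[180:280,150:285],None,fx=5.5,fy=5.5,interpolation=cv2.INTER_CUBIC)
cv2.imwrite('pics/c1.png',a[:,:,::-1])
E
```

```text
top 412 [373.7 189.5] mid [ 0.6171 -0.2427  0.012 ] cen [ 0.6172 -0.2427  0.012 ] len 0.1213 ang 176.2 [ 4.5  5.   5.   5.   6.   7.  11.  11.  11.  11.  11.  11.  11.  11.
 11.  11.  11.  11.   8.   5.   5.5  6.   6.   6.   5. ]
top 377 [419.6 242.4] mid [ 0.4871 -0.3472  0.012 ] cen [ 0.4875 -0.3473  0.012 ] len 0.1216 ang 167.8 [ 5.   5.5  6.   5.   5.5  6.   5.   7.  12.  11.  11.  10.  11.  11.
 10.5 11.5 10.5  7.   5.   5.   5.5  5.5  5.5  5.5  5.   1. ]
scene 152 [221.4 168.1] mid [ 0.4837 -0.3521  0.012 ] cen [ 0.4833 -0.352   0.012 ] len 0.1251 ang -12.2 [2.  3.5 4.  3.  4.  3.  6.  5.5 6.5 5.5 7.  5.5 5.  3.5 4.  3.  3.  2. ]
scene 198 [216.2 203.7] mid [ 0.6138 -0.2482  0.012 ] cen [ 0.6145 -0.2483  0.012 ] len 0.124 ang -3.7 [3.  3.5 3.5 4.  5.  7.  6.  6.5 7.5 7.  7.  6.5 7.  7.5 4.  3.5 4.  4.
 2.5]
top 429 [180.1 235. ] mid [0.5136 0.2201 0.038 ] cen [0.516  0.2202 0.038 ] len 0.1328 ang -178.6 [ 5.5  9.   7.5  6.5  5.5  5.5  5.5  6.   6.   7.  11.  12.  12.  12.
 12.  12.   8.   6.   6.   6.5  6.   6.5  6.   6.5  7.   5.5  5.   5.5
  5. ]
bottom x=-80 slope deg -0.08 mean [0.4407 0.1414] 0.0008
left y=130 slope deg 0.23 mean [0.507  0.2751] 0.0001
right y=-140 slope deg 0.34 mean [0.5017 0.0112] 0.0007
dot [240.9 209.3] 16 [0.576 0.08  0.008]
dot [209.4 210. ] 17 [0.576  0.1566 0.008 ]
dot [215.3 210.1] 16 [0.5754 0.1421 0.008 ]
dot [235.  209.5] 16 [0.5759 0.0943 0.008 ]
dot [246.9 209.4] 11 [0.5756 0.0654 0.008 ]
dot [216.1 261.1] 19 [0.4525 0.1412 0.008 ]
dot [235.9 260.6] 17 [0.4527 0.0935 0.008 ]
dot [241.9 260.7] 18 [0.4521 0.0791 0.008 ]
dot [248.2 260.5] 18 [0.4523 0.0639 0.008 ]
dot [183.6 262.1] 17 [0.4515 0.2193 0.008 ]
dot [209.7 261.5] 14 [0.4518 0.1564 0.008 ]
```

View pics/c1.png

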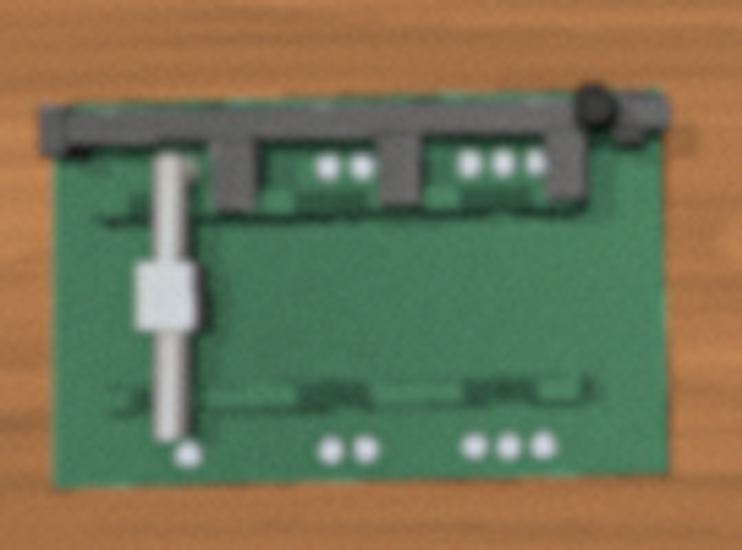

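Top view: long spindle at about px (374,190) and medium at (420,242), both 120 mm long with body lengths of about 59 and 44 mm. Dots: groove 1 at (184,262), groove 2 at x≈212 and groove 3 at x≈242. The keeper knob is at about (258,199). In world, groove 2 is near (0.518, 0.149).

```bash
cat >> h.py <<'E'
def plan(*tg, start=None):
    """tg: (x,y,z,yaw); prints tool-frame shift and turn from the present pose"""
    s=manip.observe(); p=s['tcp_pos'] if start is None else np.array(start[:3]); y0=s['eef_rot'][2] if start is None else start[3]
    M=R.from_euler('xyz',[180,0,y0],degrees=True).as_matrix()
    for t in tg:
        d=(t[3]-y0+180)%360-180
        print((M.T@(np.array(t[:3])-p)).round(4),'rz',(-np.radians(d)).round(4))
E
python3 - <<'E'
from h import *
plan((.45,.15,.23,168),(.487,-.347,.12,167.8),start=(.178,.494,.231,160.1))
E
```

```text
[-0.3728 -0.2309  0.001 ] rz -0.1379
[-0.5768 -0.6856  0.111 ] rz -0.1344
```

>>> apply_moves --pt "-0.373 -0.231 0.001 0 0 -0.134 1" --pt "-0.373 -0.231 0.001 0 0 -0.134 1" --pt "-0.373 -0.231 0.001 0 0 -0.134 1" --pt "-0.373 -0.231 0.001 0 0 -0.134 1" --pt "-0.373 -0.231 0.001 0 0 -0.134 1" --pt "-0.373 -0.231 0.001 0 0 -0.134 1" --pt "-0.373 -0.231 0.001 0 0 -0.134 1" --pt "-0.577 -0.686 0.111 0 0 -0.134 1" --pt "-0.577 -0.686 0.111 0 0 -0.134 1" --pt "-0.577 -0.686 0.111 0 0 -0.134 1" --pt "-0.577 -0.686 0.111 0 0 -0.134 1" --pt "-0.577 -0.686 0.111 0 0 -0.134 1"

```text
t: 1.3
tcp_pos: [0.4346, -0.0245, 0.1829]
eef_rot: [180.0, 0.0, 167.8]
force: [1.3, -0.5, -0.6]
grip_width: 1.002
finger_force: 0.0
```

Run:
```python
from h import *
plan((.487,-.347,.12,167.8))
```

```text
[-0.1194 -0.3041  0.0629] rz 0.0001
```

>>> apply_moves --pt "-0.119 -0.3 0.063 0 0 0 1" --pt "-0.119 -0.3 0.063 0 0 0 1" --pt "-0.119 -0.3 0.063 0 0 0 1" --pt "-0.119 -0.3 0.063 0 0 0 1" --pt "-0.119 -0.3 0.063 0 0 0 1" --pt "-0.119 -0.3 0.063 0 0 0 1" --pt "-0.119 -0.3 0.063 0 0 0 1" --pt "-0.119 -0.3 0.063 0 0 0 1" --pt "-0.119 -0.3 0.063 0 0 0 1" --pt "-0.119 -0.3 0.063 0 0 0 1"

```text
t: 2.3
tcp_pos: [0.4879, -0.34, 0.1205]
eef_rot: [180.0, -0.0, 167.9]
force: [-0.7, -0.2, -0.0]
grip_width: 1.003
finger_force: 0.0
```

Run:
```python
from h import *
plan((.487,-.347,.06,167.8),(.487,-.347,.003,167.8))
```

```text
[-0.0006 -0.007   0.0605] rz 0.001
[-0.0006 -0.007   0.1175] rz 0.001
```

>>> apply_moves --pt "-0.001 -0.007 0.06 0 0 0 1" --pt "-0.001 -0.007 0.06 0 0 0 1" --pt "-0.001 -0.007 0.09 0 0 0 1" --pt "-0.001 -0.007 0.11 0 0 0 1" --pt "-0.001 -0.007 0.116 0 0 0 1" --pt "-0.001 -0.007 0.116 0 0 0 1" --pt "-0.001 -0.007 0.116 0 0 0 1"

```text
t: 3.0
tcp_pos: [0.4881, -0.3482, 0.0062]
eef_rot: [-179.9, 0.1, 167.8]
force: [0.9, 0.0, 0.2]
grip_width: 1.002
finger_force: 0.0
```

>>> apply_moves --pt "0 0 0.002 0 0 0 1" --pt "0 0 0.002 0 0 0 0.5" --pt "0 0 0.002 0 0 0 0.35" --pt "0 0 0.002 0 0 0 0.2" --pt "0 0 0.002 0 0 0 0" --pt "0 0 0.002 0 0 0 0" --pt "0 0 0.002 0 0 0 0" --pt "0 0 0.002 0 0 0 0" --pt "0 0 0.002 0 0 0 0" --pt "0 0 0.002 0 0 0 0" --pt "0 0 0.002 0 0 0 0"

```text
t: 4.1
tcp_pos: [0.4875, -0.3481, 0.0028]
eef_rot: [-180.0, 0.0, 167.8]
force: [0.9, 1.1, 5.8]
grip_width: 0.27
finger_force: 60.2
```

Run:
```python
from h import *
plan((.4875,-.348,.15,167.8),(.5,-.15,.15,174),(.518,.149,.15,180.25))
```

```text
[ 0.000e+00  1.000e-04 -1.472e-01] rz 0.0001
[ 0.0297  0.1962 -0.1472] rz -0.1081
[ 0.0752  0.4923 -0.1472] rz -0.2172
```

>>> apply_moves --pt "0 0 -0.02 0 0 0 0" --pt "0 0 -0.05 0 0 0 0" --pt "0 0 -0.09 0 0 0 0" --pt "0 0 -0.13 0 0 0 0" --pt "0 0 -0.147 0 0 0 0" --pt "0 0 -0.147 0 0 0 0"

```text
t: 4.7
tcp_pos: [0.4881, -0.3487, 0.1519]
eef_rot: [-179.9, 0.2, 167.8]
force: [-0.7, 0.2, -2.1]
grip_width: 0.26
finger_force: 59.5
```

>>> apply_moves --pt "0.075 0.492 0 0 0 -0.217 0" --pt "0.075 0.492 0 0 0 -0.217 0" --pt "0.075 0.492 0 0 0 -0.217 0" --pt "0.075 0.492 0 0 0 -0.217 0" --pt "0.075 0.492 0 0 0 -0.217 0" --pt "0.075 0.492 0 0 0 -0.217 0" --pt "0.075 0.492 0 0 0 -0.217 0" --pt "0.075 0.492 0 0 0 -0.217 0" --pt "0.075 0.492 0 0 0 -0.217 0" --pt "0.075 0.492 0 0 0 -0.217 0" --pt "0.075 0.492 0 0 0 -0.217 0" --pt "0.075 0.492 0 0 0 -0.217 0"

```text
t: 5.9
tcp_pos: [0.5167, 0.1494, 0.1466]
eef_rot: [-179.9, -0.3, -179.6]
force: [-0.6, -0.3, -3.4]
grip_width: 0.265
finger_force: 60.0
```

Run:
```python
from h import *
plan((.518,.149,.08,180.25))
for n in("scene","top"):
    im=cams.camera(n); cv2.imwrite(f"pics/{n}1.png",im[:,:,::-1])
s=rgb('pics/scene1.png')[190:300,270:410]; t=rgb('pics/top1.png')[160:285,150:290]
a=[cv2.resize(x,(400,int(400*x.shape[0]/x.shape[1])),interpolation=cv2.INTER_CUBIC) for x in(s,t)]
H=max(x.shape[0] for x in a); a=[np.pad(x,((0,H-x.shape[0]),(0,0),(0,0))) for x in a]
cv2.imwrite('pics/c2.png',np.hstack(a)[:,:,::-1])
```

```text
[-0.0013 -0.0004  0.0666] rz 0.0021
```

View pics/c2.png

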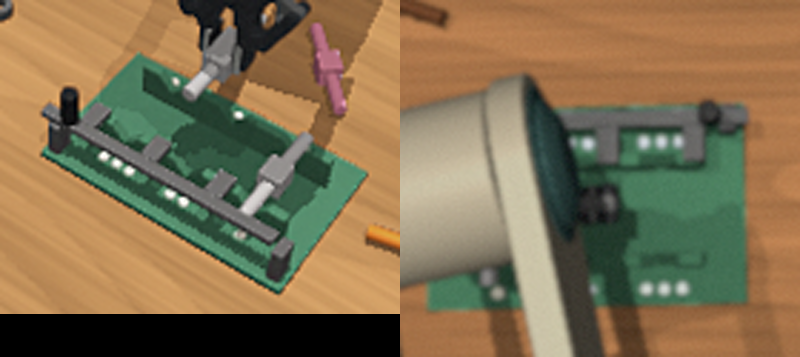

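The spindle hangs straight over groove 2 (its far end is at about scene px (337,222)), and nothing else has moved. I'll compare its far end with the seated spindle's far end in the same view.

Run:
```python
from h import *
a=ray("scene",(337.2,222.2),.156); b=ray("scene",(356.5,263.5),.038); print(a.round(4),b.round(4),(a-b).round(4), manip.observe()['tcp_pos'])
I=rgb('pics/scene1.png')
h=cv2.cvtColor(np.ascontiguousarray(I),cv2.COLOR_RGB2HSV); w=((h[...,1]<100)&(h[...,2]>170)).astype(np.uint8)
for p in blobs(w,(300,235,372,275),3):
    if len(p)<30: print('dot',p.mean(0).round(1),len(p),ray("scene",p.mean(0),.008).round(4))
```

```text
[0.572  0.1521 0.156 ] [0.5686 0.2198 0.038 ] [ 0.0034 -0.0677  0.118 ] [0.51728428 0.14780541 0.14762416]
dot [306.  244.3] 7 [0.5755 0.0635 0.008 ]
dot [310.3 246.9] 9 [0.5758 0.0787 0.008 ]
dot [314.7 249.3] 10 [0.5755 0.0933 0.008 ]
dot [331.3 258.9] 21 [0.5754 0.1484 0.008 ]
```

Run:
```python
from h import *
I=rgb('pics/top0.png').astype(float)
for c0,c1 in((220,231),(190,202)):
    pr=I[:,c0:c1,1].mean(1); print({r:int(pr[r]) for r in range(208,265)})
for r in(212,216,219,247,249.5,252,254.2): print(r,ray("top",(225,r),.044)[:2].round(4))
for r in(207.6,260.2): print(r,ray("top",(180,r),.038)[:2].round(4))
```

```text
{208: 99, 209: 96, 210: 95, 211: 95, 212: 96, 213: 99, 214: 105, 215: 107, 216: 101, 217: 82, 218: 68, 219: 76, 220: 98, 221: 112, 222: 119, 223: 122, 224: 122, 225: 121, 226: 120, 227: 121, 228: 120, 229: 121, 230: 121, 231: 121, 232: 121, 233: 120, 234: 120, 235: 120, 236: 120, 237: 119, 238: 120, 239: 120, 240: 119, 241: 119, 242: 118, 243: 119, 244: 118, 245: 119, 246: 119, 247: 118, 248: 115, 249: 115, 250: 123, 251: 126, 252: 119, 253: 108, 254: 109, 255: 116, 256: 119, 257: 119, 258: 119, 259: 119, 260: 120, 261: 120, 262: 121, 263: 120, 264: 120}
{208: 87, 209: 89, 210: 89, 211: 89, 212: 88, 213: 90, 214: 97, 215: 103, 216: 107, 217: 103, 218: 85, 219: 62, 220: 74, 221: 101, 222: 115, 223: 117, 224: 117, 225: 117, 226: 117, 227: 116, 228: 116, 229: 115, 230: 114, 231: 113, 232: 114, 233: 113, 234: 112, 235: 112, 236: 113, 237: 111, 238: 113, 239: 112, 240: 112, 241: 112, 242: 113, 243: 114, 244: 114, 245: 114, 246: 114, 247: 114, 248: 113, 249: 113, 250: 117, 251: 122, 252: 122, 253: 112, 254: 98, 255: 102, 256: 111, 257: 115, 258: 115, 259: 117, 260: 116, 261: 116, 262: 115, 263: 114, 264: 115}
212 [0.5674 0.1135]
216 [0.558  0.1136]
219 [0.551  0.1137]
247 [0.4859 0.1143]
249.5 [0.4802 0.1143]
252 [0.4744 0.1144]
254.2 [0.4693 0.1144]
207.6 [0.5805 0.2204]
260.2 [0.4574 0.2204]
```

Run:
```python
from h import *
plan((.518,.149,.06,180.25),(.518,.149,.0295,180.25))
```

```text
[-0.0007  0.0012  0.0876] rz -0.001
[-0.0007  0.0012  0.1181] rz -0.001
```

>>> apply_moves --pt "-0.001 0.001 0.03 0 0 0 0" --pt "-0.001 0.001 0.06 0 0 0 0" --pt "-0.001 0.001 0.08 0 0 0 0" --pt "-0.001 0.001 0.092 0 0 0 0" --pt "-0.001 0.001 0.1 0 0 0 0" --pt "-0.001 0.001 0.105 0 0 0 0" --pt "-0.001 0.001 0.11 0 0 0 0" --pt "-0.001 0.001 0.114 0 0 0 0" --pt "-0.001 0.001 0.116 0 0 0 0" --pt "-0.001 0.001 0.116 0 0 0 0"

```text
t: 7.0
tcp_pos: [0.5189, 0.1499, 0.0335]
eef_rot: [180.0, 0.0, -179.8]
force: [-0.7, -0.8, -2.2]
grip_width: 0.267
finger_force: 59.9
```

Run:
```python
from h import *
plan((.518,.149,.0285,180.25))
im=cams.camera("scene"); cv2.imwrite(f"pics/scene2.png",im[:,:,::-1])
cv2.imwrite('pics/c3.png',cv2.resize(im[190:300,270:410],None,fx=5,fy=5,interpolation=cv2.INTER_CUBIC)[:,:,::-1])
```

```text
[ 0.0009 -0.0009  0.005 ] rz -0.0001
```

View pics/c3.png

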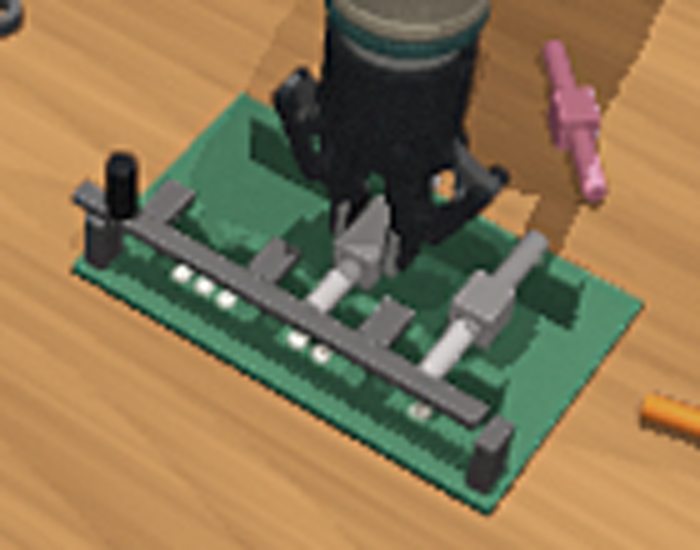

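The medium spindle is about 5 mm above the groove 2 notches (journal at crop (325,295)), parallel to the seated one and clear of the teeth. I'll lower it gently now.

>>> apply_moves --pt "0.001 -0.001 0.002 0 0 0 0" --pt "0.001 -0.001 0.0035 0 0 0 0" --pt "0.001 -0.001 0.0045 0 0 0 0" --pt "0.001 -0.001 0.0045 0 0 0 0"

```text
t: 7.45
tcp_pos: [0.5179, 0.1488, 0.0288]
eef_rot: [180.0, -0.0, -179.8]
force: [-0.5, -0.2, -2.1]
grip_width: 0.268
finger_force: 60.0
```

>>> apply_moves --pt "0 0 0.001 0 0 0 0" --pt "0 0 0.001 0 0 0 0" --pt "0 0 0.002 0 0 0 0" --pt "0 0 0.002 0 0 0 0"

```text
t: 7.85
tcp_pos: [0.5181, 0.1488, 0.0285]
eef_rot: [180.0, 0.0, -179.8]
force: [-7.6, -1.0, 9.8]
grip_width: 0.264
finger_force: 61.9
```

Contact confirmed (Fz up by 12 N). Now release, opening only part-way, then rise.

>>> apply_moves --pt "0 0 0.0005 0 0 0 0.3" --pt "0 0 0.0005 0 0 0 0.4" --pt "0 0 0.0005 0 0 0 0.5" --pt "0 0 0.0005 0 0 0 0.5" --pt "0 0 0.0005 0 0 0 0.5" --pt "0 0 -0.02 0 0 0 0.5" --pt "0 0 -0.05 0 0 0 0.5" --pt "0 0 -0.09 0 0 0 0.5" --pt "0 0 -0.13 0 0 0 0.6" --pt "0 0 -0.13 0 0 0 0.8"

```text
t: 8.85
tcp_pos: [0.5207, 0.1494, 0.1638]
eef_rot: [179.9, 0.7, -179.8]
force: [0.6, 0.5, 0.5]
grip_width: 0.757
finger_force: 0.0
```

Run:
```python
from h import *
plan((.617,-.243,.12,176.2))
im=cams.camera("scene"); cv2.imwrite(f"pics/scene3.png",im[:,:,::-1])
cv2.imwrite('pics/c4.png',cv2.resize(im[190:300,270:410],None,fx=5,fy=5,interpolation=cv2.INTER_CUBIC)[:,:,::-1])
```

```text
[-0.0946 -0.3928  0.0438] rz 0.0705
```

View pics/c4.png

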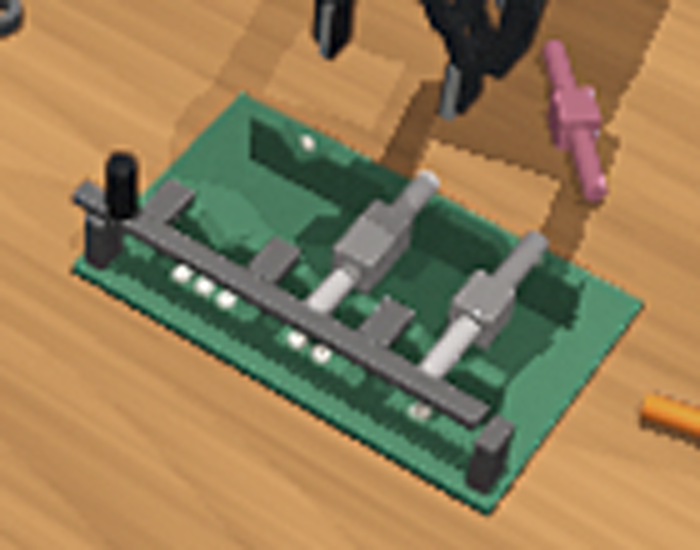

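Medium lies seated in groove 2, parallel to and level with the short one (its near end is at crop (430,182)). Now for the long spindle.

>>> apply_moves --pt "-0.095 -0.393 0.02 0 0 0.07 0.8" --pt "-0.095 -0.393 0.02 0 0 0.07 1" --pt "-0.095 -0.393 0.02 0 0 0.07 1" --pt "-0.095 -0.393 0.02 0 0 0.07 1" --pt "-0.095 -0.393 0.02 0 0 0.07 1" --pt "-0.095 -0.393 0.02 0 0 0.07 1" --pt "-0.095 -0.393 0.02 0 0 0.07 1" --pt "-0.095 -0.393 0.044 0 0 0.07 1" --pt "-0.095 -0.393 0.044 0 0 0.07 1" --pt "-0.095 -0.393 0.044 0 0 0.07 1" --pt "-0.095 -0.393 0.044 0 0 0.07 1" --pt "-0.095 -0.393 0.044 0 0 0.07 1"

```text
t: 10.1
tcp_pos: [0.615, -0.2422, 0.1138]
eef_rot: [-180.0, 0.1, 176.3]
force: [-0.0, -0.1, -0.4]
grip_width: 1.0
finger_force: 0.0
```

Run:
```python
from h import *
plan((.617,-.243,.003,176.2))
```

```text
[-0.002  -0.0007  0.1108] rz 0.0024
```

>>> apply_moves --pt "-0.002 -0.001 0.05 0 0 0.002 1" --pt "-0.002 -0.001 0.09 0 0 0.002 1" --pt "-0.002 -0.001 0.105 0 0 0.002 1" --pt "-0.002 -0.001 0.109 0 0 0.002 1" --pt "-0.002 -0.001 0.109 0 0 0.002 1" --pt "-0.002 -0.001 0.109 0 0 0.002 1"

```text
t: 10.7
tcp_pos: [0.6181, -0.2454, 0.0071]
eef_rot: [-179.9, 0.3, 176.1]
force: [-0.1, -0.8, 0.2]
grip_width: 1.0
finger_force: 0.0
```

>>> apply_moves --pt "0.001 0.002 0.003 0 0 0 1" --pt "0.001 0.002 0.003 0 0 0 0.5" --pt "0.001 0.002 0.003 0 0 0 0.35" --pt "0.001 0.002 0.003 0 0 0 0.2" --pt "0.001 0.002 0.003 0 0 0 0" --pt "0.001 0.002 0.003 0 0 0 0" --pt "0.001 0.002 0.003 0 0 0 0" --pt "0.001 0.002 0.003 0 0 0 0" --pt "0.001 0.002 0.003 0 0 0 0" --pt "0.001 0.002 0.003 0 0 0 0"

```text
t: 11.7
tcp_pos: [0.6159, -0.243, 0.0013]
eef_rot: [-180.0, 0.0, 176.1]
force: [-0.2, -0.3, 3.7]
grip_width: 0.268
finger_force: 60.5
```

Run:
```python
from h import *
plan((.518,.0792,.15,180.25),start=(.617,-.2437,.15,176.1))
```

```text
[0.1207 0.3154 0.    ] rz -0.0724
```

>>> apply_moves --pt "0 0 -0.02 0 0 0 0" --pt "0 0 -0.05 0 0 0 0" --pt "0 0 -0.09 0 0 0 0" --pt "0 0 -0.13 0 0 0 0" --pt "0.12 0.315 -0.149 0 0 -0.072 0" --pt "0.12 0.315 -0.149 0 0 -0.072 0" --pt "0.12 0.315 -0.149 0 0 -0.072 0" --pt "0.12 0.315 -0.149 0 0 -0.072 0" --pt "0.12 0.315 -0.149 0 0 -0.072 0" --pt "0.12 0.315 -0.149 0 0 -0.072 0" --pt "0.12 0.315 -0.149 0 0 -0.072 0" --pt "0.12 0.315 -0.149 0 0 -0.072 0"

```text
t: 12.9
tcp_pos: [0.5154, 0.0835, 0.1491]
eef_rot: [179.9, -0.1, -179.5]
force: [0.5, -1.6, -4.5]
grip_width: 0.267
finger_force: 60.1
```

>>> apply_moves --pt "0 0 0 0 0 0 0" --pt "0 0 0 0 0 0 0"

```text
t: 13.1
tcp_pos: [0.5171, 0.0787, 0.1491]
eef_rot: [-180.0, -0.1, -179.8]
force: [0.1, 0.3, -3.1]
grip_width: 0.268
finger_force: 60.2
```

Run:
```python
from h import *
plan((.5172,.0792,.033,180.25)); print(manip.observe()['tcp_pos'],manip.observe()['eef_rot'])
```

```text
[-1.000e-04  5.000e-04  1.161e-01] rz -0.001
[0.51709409 0.07870341 0.14911547] [-1.79971466e+02 -7.90394356e-02 -1.79808884e+02]
```

>>> apply_moves --pt "0 0 0.03 0 0 0 0" --pt "0 0 0.06 0 0 0 0" --pt "0 0 0.08 0 0 0 0" --pt "0 0 0.092 0 0 0 0" --pt "0 0 0.1 0 0 0 0" --pt "0 0 0.105 0 0 0 0" --pt "0 0 0.11 0 0 0 0" --pt "0 0 0.114 0 0 0 0" --pt "0 0 0.115 0 0 0 0" --pt "0 0 0.115 0 0 0 0"

```text
t: 14.1
tcp_pos: [0.5174, 0.0796, 0.0351]
eef_rot: [180.0, 0.0, -179.8]
force: [0.1, 0.6, -2.7]
grip_width: 0.268
finger_force: 60.1
```

Run:
```python
from h import *
im=cams.camera("scene"); cv2.imwrite(f"pics/scene4.png",im[:,:,::-1])
cv2.imwrite('pics/c5.png',cv2.resize(im[190:300,270:410],None,fx=5,fy=5,interpolation=cv2.INTER_CUBIC)[:,:,::-1])
```

```text
(no output)
```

View pics/c5.png

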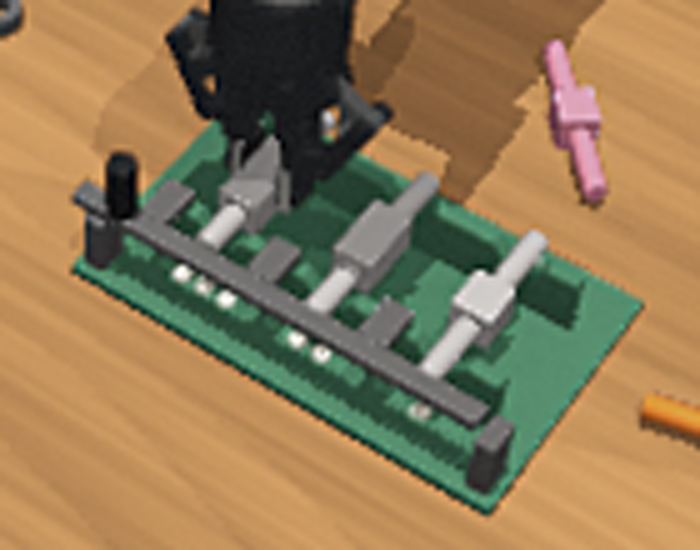

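The long spindle is just above groove 3 (journal at crop (215,230)), aligned and clear of the teeth, knob and rails.

>>> apply_moves --pt "0 0 0.003 0 0 0 0" --pt "0 0 0.005 0 0 0 0" --pt "0 0 0.006 0 0 0 0" --pt "0 0 0.007 0 0 0 0" --pt "0 0 0.007 0 0 0 0"

```text
t: 14.65
tcp_pos: [0.5172, 0.0795, 0.0279]
eef_rot: [180.0, -0.0, -179.8]
force: [-0.0, 1.0, -3.2]
grip_width: 0.264
finger_force: 60.4
```

>>> apply_moves --pt "0 0 0.001 0 0 0 0" --pt "0 0 0.001 0 0 0 0" --pt "0 0 0.0015 0 0 0 0" --pt "0 0 0.0015 0 0 0 0"

```text
t: 15.05
tcp_pos: [0.5176, 0.0793, 0.0274]
eef_rot: [-180.0, 0.1, -179.8]
force: [-3.6, -3.0, 5.5]
grip_width: 0.268
finger_force: 61.5
```

>>> apply_moves --pt "0 0 0.0005 0 0 0 0.3" --pt "0 0 0.0005 0 0 0 0.4" --pt "0 0 0.0005 0 0 0 0.5" --pt "0 0 0.0005 0 0 0 0.5" --pt "0 0 0.0005 0 0 0 0.5" --pt "0 0 -0.02 0 0 0 0.5" --pt "0 0 -0.05 0 0 0 0.5" --pt "0 0 -0.09 0 0 0 0.5" --pt "0 0 -0.13 0 0 0 0.7" --pt "0 0 -0.13 0 0 0 0.7"

```text
t: 16.05
tcp_pos: [0.5201, 0.0799, 0.1632]
eef_rot: [179.9, 0.7, -179.7]
force: [0.6, -0.4, 0.3]
grip_width: 0.702
finger_force: 0.0
```

Run:
```python
from h import *
im=cams.camera("scene"); cv2.imwrite(f"pics/scene5.png",im[:,:,::-1])
cv2.imwrite('pics/c6.png',cv2.resize(im[190:300,270:410],None,fx=5,fy=5,interpolation=cv2.INTER_CUBIC)[:,:,::-1])
I=rgb('pics/top0.png'); d=(I.max(2)<62).astype(np.uint8)
for p in blobs(d,(245,185,272,212),8): print('top knob',p.mean(0).round(1),len(p),p.min(0),p.max(0),ray("top",p.mean(0),.09).round(4))
d=(rgb('pics/scene0.png').max(2)<62).astype(np.uint8)
for p in blobs(d,(284,212,304,250),8):
    t=p[:,1].min(); print('scene knob',p.mean(0).round(1),len(p),p.min(0),p.max(0),ray("scene",p.mean(0),.076).round(4))
```

```text
top knob [258.1 200.6] 58 [255. 196.] [262. 206.] [0.5876 0.0331 0.09  ]
top knob [266.  205.1] 9 [263. 204.] [269. 206.] [0.5772 0.0156 0.09  ]
scene knob [292.1 232.1] 142 [287. 221.] [297. 243.] [0.6096 0.041  0.076 ]
```

View pics/c6.png

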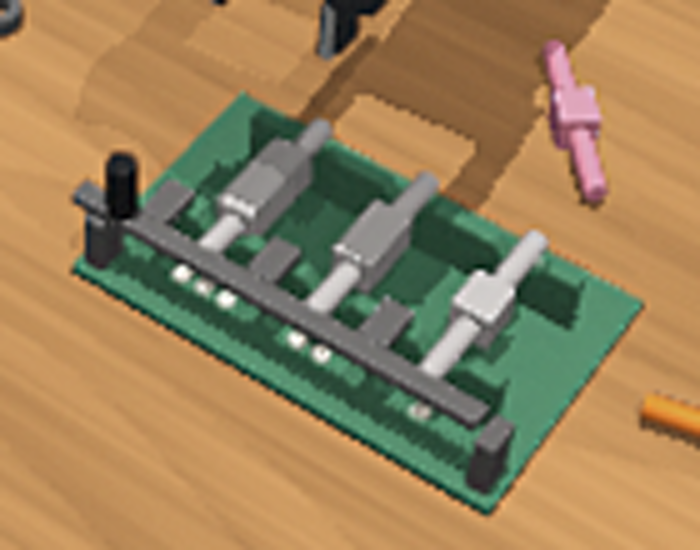

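All three spindles lie level and parallel in their grooves (near ends at crop (318,130), (430,182), (537,240)). Next is the knob, whose centre is at scene px (294.3, 227.2) and top px (258.5, 199.6).

Run:
```python
from h import *
print(ray("scene",(294.3,227.2),.076).round(4),ray("top",(258.5,199.6),.086).round(4),ray("top",(258.1,199.6),.096).round(4))
print(proj("top",(.59,.0335,.096)),proj("top",(.59,.0335,.056)))
k=(.589,.034)
plan((*k,.13,180.25),(*k,.064,180.25),start=(.517,.0795,.158,180.2))
```

```text
[0.5921 0.0351 0.076 ] [0.5903 0.0323 0.086 ] [0.5892 0.0326 0.096 ]
[257.70946579 199.24599338] [258.77579695 201.13197429]
[-0.0718 -0.0458  0.028 ] rz -0.0009
[-0.0718 -0.0458  0.094 ] rz -0.0009
```

>>> apply_moves --pt "-0.073 -0.045 0 0 0 0 0.8" --pt "-0.073 -0.045 0 0 0 0 0.8" --pt "-0.073 -0.045 0.02 0 0 0 0.8" --pt "-0.073 -0.045 0.02 0 0 0 0.8" --pt "-0.073 -0.045 0.02 0 0 0 0.8" --pt "-0.073 -0.045 0.02 0 0 0 0.8"

```text
t: 16.7
tcp_pos: [0.5902, 0.0353, 0.1369]
eef_rot: [180.0, 0.0, -179.7]
force: [1.0, -0.2, 0.3]
grip_width: 0.802
finger_force: 0.0
```

>>> apply_moves --pt "0 -0.001 0.04 0 0 0 0.8" --pt "0 -0.001 0.06 0 0 0 0.8" --pt "0 -0.001 0.07 0 0 0 0.8" --pt "0 -0.001 0.07 0 0 0 0.8" --pt "0 -0.001 0.07 0 0 0 0.4" --pt "0 -0.001 0.07 0 0 0 0" --pt "0 -0.001 0.07 0 0 0 0" --pt "0 -0.001 0.07 0 0 0 0" --pt "0 -0.001 0.07 0 0 0 0" --pt "0 -0.001 0.07 0 0 0 0"

```text
t: 17.7
tcp_pos: [0.591, 0.0339, 0.0677]
eef_rot: [180.0, 0.1, -179.8]
force: [-1.8, -0.3, 6.2]
grip_width: 0.191
finger_force: 58.4
```

>>> apply_moves --pt "0 0.005 0 0 0 0 0" --pt "0 0.01 0 0 0 0 0" --pt "0 0.015 0 0 0 0 0" --pt "0 0.02 0 0 0 0 0" --pt "0 0.024 0 0 0 0 0" --pt "0 0.027 0 0 0 0 0" --pt "0 0.028 0 0 0 0 0" --pt "0 0.028 0 0 0 0 0"

```text
t: 18.5
tcp_pos: [0.5909, 0.0619, 0.0677]
eef_rot: [-180.0, 0.1, -179.8]
force: [-2.0, 0.1, 6.7]
grip_width: 0.188
finger_force: 58.5
```

>>> apply_moves --pt "0 0.001 0 0 0 0 0" --pt "0 0.002 0 0 0 0 0" --pt "0 0.002 0 0 0 0 0"

```text
t: 18.8
tcp_pos: [0.5909, 0.0637, 0.0677]
eef_rot: [-180.0, 0.1, -179.8]
force: [-2.0, -0.9, 6.1]
grip_width: 0.189
finger_force: 58.5
```

>>> apply_moves --pt "0 0.001 0 0 0 0 0" --pt "0 0.002 0 0 0 0 0" --pt "0 0.003 0 0 0 0 0" --pt "0 0.003 0 0 0 0 0"

```text
t: 19.2
tcp_pos: [0.5909, 0.0642, 0.0677]
eef_rot: [-179.8, 0.1, -179.9]
force: [-2.7, -10.8, 6.3]
grip_width: 0.19
finger_force: 58.8
```

>>> apply_moves --pt "0 0.001 0 0 0 0 0" --pt "0 0.002 0 0 0 0 0" --pt "0 0.002 0 0 0 0 0"

```text
t: 19.5
tcp_pos: [0.5909, 0.0643, 0.0677]
eef_rot: [-179.6, 0.1, -179.9]
force: [-3.5, -18.2, 7.2]
grip_width: 0.19
finger_force: 59.1
```

>>> apply_moves --pt "0 -0.003 0 0 0 0 0" --pt "0 -0.003 0 0 0 0 0.4" --pt "0 -0.003 0 0 0 0 0.6" --pt "0 -0.003 0 0 0 0 0.6" --pt "0 -0.003 0 0 0 0 0.6" --pt "0 -0.003 -0.03 0 0 0 0.6" --pt "0 -0.003 -0.07 0 0 0 0.6" --pt "0 -0.003 -0.12 0 0 0 0.6" --pt "0 -0.15 -0.15 0 0 0 0.6" --pt "0 -0.25 -0.15 0 0 0 0.6" --pt "0 -0.25 -0.15 0 0 0 0.6" --pt "0 -0.25 -0.15 0 0 0 0.6"

```text
t: 20.7
tcp_pos: [0.5909, -0.1339, 0.2117]
eef_rot: [180.0, 0.0, -179.7]
force: [0.3, 0.2, -0.3]
grip_width: 0.598
finger_force: 0.0
```

>>> apply_moves --pt "0 -0.1 0 0 0 0 0.6" --pt "0 -0.1 0 0 0 0 0.6" --pt "0 -0.1 0 0 0 0 0.6" --pt "0 -0.1 0 0 0 0 0.6"

```text
t: 21.1
tcp_pos: [0.5913, -0.2332, 0.2108]
eef_rot: [180.0, -0.0, -179.9]
force: [0.0, 0.5, 0.2]
grip_width: 0.601
finger_force: 0.0
```

Run:
```python
from h import *
P=[]
for n,r in(("scene",(190,300,270,410)),("top",(175,285,150,290))):
    im=cams.camera(n); cv2.imwrite(f"pics/{n}6.png",im[:,:,::-1])
    P.append(cv2.resize(im[r[0]:r[1],r[2]:r[3]],(400,314),interpolation=cv2.INTER_CUBIC))
cv2.imwrite('pics/c7.png',np.hstack(P)[:,:,::-1])
s=manip.observe(); print(s['tcp_pos'],s['force'],s['joint_velocities'].round(2),s['t'])
```

```text
[ 0.59176315 -0.23130882  0.21138025] [0.01574898 0.5365047  0.89021339] [ 0.83 -0.5   0.18 -0.13 -0.01 -0.13] 21.2
```

View pics/c7.png

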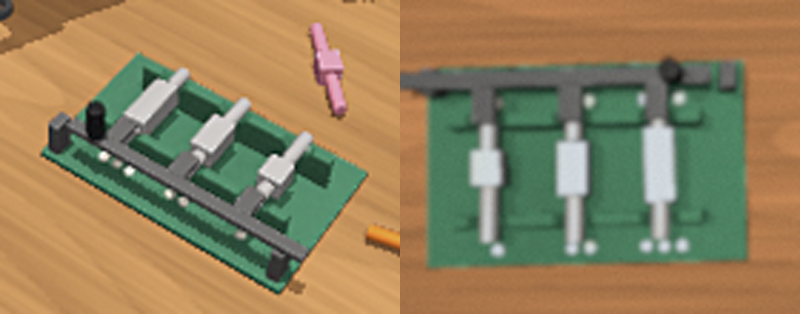

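All three spindles are seated and each far journal is covered by a tooth. Bodies are at crop (487,167), (572,167) and (659,163), within about 4 mm along the grooves. The bar is against its stop and the arm is clear.

```bash
python3 -c "
from rig import workorder; print(workorder.hand_in())"
```

```text
the job is handed in; nothing more can be done
None
```

I've handed the job in: the medium spindle is in groove 2, the long one in groove 3, and the keeper is against its stop over all three journals; the long one sits about 4 mm off-centre along its groove (10 mm allowed), and hand-in returned no verdict.

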